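# Load seed tins into the gravity rack

## Robot

A 6-joint arm with a two-finger parallel gripper is mounted at the origin on the work surface. World frame = base frame: x ahead of the robot, y to its left, z up, the work surface at z = 0. Lengths are in m, angles in rad, forces in N, time in s.
With the tool pointing down it reaches from about 0.35 to 0.925 m from the base axis. Payload 6.4 kg.
Tool frame: the origin (TCP) lies midway between the tips of the shut fingers; the grasp point (between the pads) lies 19 mm behind it; z points along the fingers, y is the line along which they close (so a half turn about z gives the same grasp; the last joint's range is limited). The gripper opens to 94 mm and grips with 3 to 60 N. Pads are 16 mm wide; open, the fingers measure 119 mm over their backs; the gripper's body (75 mm by 177 mm) begins 78 mm behind the grasp point.
Start: joints at [0.928, 0.245, 1.558, -0, 1.339, -0.174], TCP at [0.294, 0.58, 0.166] pointing down, gripper open.
Joint ranges: [-3.13, 3.13], [-1.02, 2.26], [0.13, 2.54], [-0.95, 4.09], [0.21, 2.88], [-2.74, 2.74]. Speed limits (rad/s): [2.57, 2.57, 3.14, 3.14, 3.14, 3.14].

## Interface

Orientations are given as a rotation vector (axis times angle).
In Python, from cell import r gives the robot as it stands. The module is installed in compiled form; this text tells all that it offers. Calls block until the motion is done:
- r.goto(position, orientation): joint-space move of the TCP to a pose.
- r.move_l(position, frame=None, speed=0.15, stop_force=None): straight line of the TCP; frame=None keeps the orientation; speed is the mean speed in m/s. With stop_force (N) it stops when the force on the tool has changed by that much, and returns True; else False.
- r.move_j(angles): joint-space move.
- r.gripper_to(opening): finger opening in m; the grip force is fixed at half the most; returns when the fingers have stopped.
- r.dwell(seconds).
- r.ik(position, orientation): joint angles nearest the present ones, or None.
- r.observe(): the state.
- r.camera(name): name is "scene" or "top" or "wrist"; returns a dict with "color" (384x512x3 uint8, red, green, blue), "z_map" (384x512 float32, m along the optical axis (not along the pixel's ray), 0 where there is no reading), "fx", "fy", "cx", "cy" (pixels), "position" and "rotation" of the camera in the world; the wrist camera has in their place "hand_eye" (4x4, takes a point from camera to tool coordinates, whose origin is the TCP and whose axes are the flange's). Camera axes: x right, y up, looking along -z (the intrinsics and any distortion apply to the point x, -y, -z); pixel columns grow to the right and rows downward; lengths in m; the calibration is good to about 2 mm. A picture is of the moment at which its call begins: read the wrist's pose just before it.
A pose or a line that the arm cannot do raises r.PlanningError and nothing moves.
- r.sign_off(): hands the job in; it is judged then, once.
Trained networks look in the newest picture that a camera, given by its name, has taken for a name from the list of things; names that differ only in an ending like _2 or _b are one class to them, and where a whole thing is asked for, a point or a joint stands for the part that bears it (a point fixed in the world has none). Each returns a list of dicts, best first, with "score" (0 to 1); they miss things now and then, are a little off and sometimes report something else, mostly with a low value. They report only what shows in the picture. A call takes as long as a camera call. They do not tell look-alikes from the thing itself.
- r.cut_out(camera, thing): "pixels" (384x512 bool, what is visible of it) and "bbox" ([centre column, centre row, width, height] in pixels, round what is visible of it).
- r.landmark_of(camera, thing): "pixel" ([column, row] in pixels: a listed point, or the origin of a listed thing).
The state is a dict: "time": time; "joints": joint angles; "qvel": joint speeds; "effort": joint torques, N m; "position": TCP position; "orientation": TCP orientation; "wrist_force": force on the tool from outside, world axes, zero at the start; "ft_torque": the same for the moment, N m; "finger_gap": finger opening in m; "finger_force": force on a finger pad.
Only numpy, scipy, OpenCV 4.12 (cv2) and the standard library are available. Lean on these libraries where they do the work, as an engineer would, in place of code of your own. Each camera call takes 0.05 s, during which the arm holds its last target. There are 200 camera calls.

## Task

Put the two seed tins standing on the tray away in the sloping tin rack: lay each on its side in the loading bay at the high end of the lane, orange lid to the left over the groove like the tin already in there, so that it rolls down under the wire hoops and joins the queue behind that tin. Leave the three tins lying in line against the front stop, let go of everything, and do not disturb the pot, the dibber, the fork or the caddy.

Things in the scene. Friction and masses are not known exactly. Their poses are not given: they have to be found in the camera images.
- tin_a_mid (a point): Closed seed tin, 90 to 200 g, 76 mm long: metal body 50 mm in diameter, 64 mm long, with a blue band, and an orange push-on lid 59 mm in diameter, 12 mm thick, 4.5 mm proud of the body all round. It starts standing on the tray on its plain end, lid up. This point: middle of the metal body, on the axis, 32 mm from the plain end; its z axis points to the lid.
- tin_a_lid (a point): Centre of the outer face of the orange lid of the blue-banded tin, 44 mm from the middle of its metal body. Same axes as that point.
- tin_b_mid (a point): Closed seed tin, 90 to 200 g, 76 mm long: metal body 50 mm in diameter, 64 mm long, with a purple band, and an orange push-on lid 59 mm in diameter, 12 mm thick, 4.5 mm proud of the body all round. It starts standing on the tray upside down, on its lid. This point: middle of the metal body, on the axis, 32 mm from the plain end; its z axis points to the lid.
- tin_b_lid (a point): Centre of the outer face of the orange lid of the purple-banded tin, 44 mm from the middle of its metal body. Same axes as that point.
- tin_c_mid (a point): Closed seed tin, 90 to 200 g, 76 mm long: metal body 50 mm in diameter, 64 mm long, with a yellow band, and an orange push-on lid 59 mm in diameter, 12 mm thick, 4.5 mm proud of the body all round. It already lies in the rack against the front stop, lid to the left; leave it there. This point: middle of the metal body, on the axis, 32 mm from the plain end; its z axis points to the lid.
- tin_c_lid (a point): Centre of the outer face of the orange lid of the yellow-banded tin, 44 mm from the middle of its metal body. Same axes as that point.
- lane_stop (a point): Point on the lane floor of the fixed rack (white lane, green sides and frame), on its centre line, at the face of the front stop at the low end, 45 mm above the tray. Lane axes: x up the slope (14 degrees, roughly away from the robot), y left across the lane, z square off the floor. Lane 272 mm long, 82 mm wide inside; side plates 23 mm high. Queued tins have their axes at about x = 30, 88 and 147 mm.
- lane_groove (a point): Point on the bottom of the black groove along the left side of the lane. The lane floor is flat from y = -41 to +16 mm; from +16 to +41 mm (lane axes) runs this groove, 6.5 mm deep, in which a lid's overhang hangs free while the metal body rolls on the flat floor with its axis 25 mm above it. Same axes as lane_stop.
- lane_hoop (a point): Middle of the underside of the upper wire hoop over the lane, 155 mm up from the stop, 57 mm above the floor; a second hoop stands at 60 mm, and a wire along the middle (top 67 mm above the floor) runs from the upper hoop to the stop. A tin lying with its lid over the groove passes under (54.5 mm high); with its lid to the right (59 mm), or standing, it jams. Same axes as lane_stop.
- lane_bay (a point): Middle of the loading bay: point on the lane floor, on its centre line, 222 mm up from the stop. From 172 to 272 mm the lane is open above; its side plates end in lips that flare out to 35 mm above the floor and 53 mm either side of the centre line; no end plate at the high end. Laid here square across, a tin rolls down when let go; skewed, it can stick and want a nudge. Same axes as lane_stop.
- pot: Bystander: open grey stoneware pot, 112 mm across the rim, 100 mm high, standing; origin at the centre of its underside.
- dibber_mid (a point): Bystander: yellow plastic dibber with a T handle, lying flat, about 190 mm long and 25 mm high, 70 mm across the handle; this point lies in its middle, x towards the handle.
- fork_mid (a point): Bystander: stainless hand fork with a wooden handle, lying flat, 300 mm long, 70 mm wide at the tines, about 30 mm high; this point lies 140 mm from the handle's end, x towards the tines.
- caddy_rim (a point): Bystander: point on the rim of a green plastic caddy with four pockets, 185 mm across and 103 mm high (ring handle in the middle to 200 mm), that spins easily on a turntable base; the point lies 88 mm from its axis, 101 mm above the tray.
Things that resemble listed ones, but are neither listed nor needed, are in the scene too. What is shaped like the part that bears tin_b_mid but black or pink is not meant. Leave any green look-alike of the part that bears tin_a_mid alone.

How it is judged:
By the outcome, as a careful person would: the job done as asked, in the order asked, and still so for the second after the job is handed in, with the robot touching nothing.
It also fails if it takes over 72 s, if anything falls off the work surface, if the arm or the gripper's body presses on something with over 40 N, if the wrist force passes 120 N, or if a joint passes its speed limit or range.

## Working session

There is one attempt and no reset: what is moved stays moved. The work goes in short steps, each a Python script; the robot and the scene stay as the last script left them, time stands still between calls to the robot, and variables do not carry over. Pictures are saved under pics/ and viewed, at most 10 in all, crops included, and the job is handed in when it is done.

```bash
mkdir -p pics
cat > h.py <<'E'
import numpy as np, cv2
from cell import r
from scipy.spatial.transform import Rotation as R
def cam(n):
    o=r.observe(); c=r.camera(n)
    if n=="wrist":
        T=np.eye(4);T[:3,:3]=R.from_rotvec(o["orientation"]).as_matrix();T[:3,3]=o["position"]
        T=T@np.array(c["hand_eye"]);c["position"]=T[:3,3];c["Rm"]=T[:3,:3]
    else:
        q=np.array(c["rotation"]); c["Rm"]=q if q.shape==(3,3) else (R.from_rotvec(q) if q.size==3 else R.from_quat(q)).as_matrix()
    return c
def cloud(c):
    v,u=np.mgrid[:384,:512]; z=c["z_map"]
    p=np.stack([(u-c["cx"])/c["fx"]*z,-(v-c["cy"])/c["fy"]*z,-z],-1)
    P=p@c["Rm"].T+np.array(c["position"]); P[z==0]=np.nan; return P
def save(c,n,k=1):
    im=c["color"][...,::-1]; cv2.imwrite("pics/"+n,cv2.resize(im,None,fx=k,fy=k,interpolation=cv2.INTER_CUBIC))
E
python3 - <<'E'
from h import *
ims=[]
for n in("top","scene"):
    c=cam(n);P=cloud(c);save(c,n+".png",1.5)
    print(n,{k:(np.shape(v) if np.size(v)>9 else v) for k,v in c.items()})
    for t in["tin_a_mid","tin_b_mid","tin_a_lid","tin_b_lid","tin_c_mid","tin_c_lid","lane_stop","lane_groove","lane_hoop","lane_bay","pot","dibber_mid","fork_mid","caddy_rim"]:
        for d in r.landmark_of(n,t)[:5]:
            u,v=d["pixel"]; i,j=int(round(v)),int(round(u))
            print(t,round(d["score"],2),np.round([u,v],1),np.round(P[i,j],3) if 0<=i<384 and 0<=j<512 else None)
E
```

```text
top {'color': (384, 512, 3), 'z_map': (384, 512), 'fx': 374.6761455278608, 'fy': 374.6761455278608, 'cx': 257.2958175372278, 'cy': 195.1552141334652, 'position': array([ 0.49984725, -0.11716629,  1.03913577]), 'rotation': array([ 0.07936999, -0.0612374 , -1.58279396]), 'Rm': array([[-0.012626  ,  0.99592381, -0.08931036],
       [-0.99984713, -0.01365501, -0.01092009],
       [-0.01209511,  0.08915883,  0.99594398]])}
tin_a_mid 0.98 [118.2 227. ] [0.509 0.252 0.077]
tin_a_mid 0.75 [139.  180.4] [0.63  0.201 0.075]
tin_b_mid 0.98 [175.6 188.8] [0.605 0.104 0.076]
tin_b_mid 0.96 [175.5 228.2] [0.504 0.104 0.075]
tin_b_mid 0.88 [214.  208.4] [0.554 0.005 0.078]
tin_b_mid 0.75 [346.5 166.6] [ 0.665 -0.35   0.023]
tin_b_mid 0.29 [266.5 229.5] [ 0.496 -0.128  0.069]
tin_a_lid 0.77 [130.5 181.6] [0.625 0.224 0.075]
tin_a_lid 0.67 [107.5 227. ] [0.509 0.278 0.077]
tin_a_lid 0.51 [123.7 150.1] [0.721 0.26  0.026]
tin_b_lid 0.93 [214.9 213.4] [0.542 0.003 0.078]
tin_b_lid 0.9 [181.5 227.4] [0.507 0.087 0.079]
tin_b_lid 0.9 [179.7 186.8] [0.61  0.093 0.077]
tin_c_lid 0.92 [264.6 264.3] [ 0.413 
[... 1336 characters left out ...]
77 [271.7 178.6] [0.547 0.031 0.073]
tin_b_lid 0.72 [269.6 196.5] [ 0.566 -0.008  0.031]
tin_b_lid 0.63 [234.3 202.6] [ 0.503 -0.131  0.064]
tin_b_lid 0.57 [301.5 186.1] [0.636 0.094 0.039]
tin_c_lid 0.67 [211.2 186.4] [ 0.433 -0.158  0.124]
lane_stop 0.63 [200.9 196.7] [ 0.418 -0.194  0.095]
lane_groove 0.95 [234. 201.] [ 0.498 -0.124  0.064]
lane_hoop 0.56 [233.  197.3] [ 0.489 -0.118  0.073]
lane_bay 0.63 [254.3 217.8] [ 0.612 -0.17   0.099]
pot 0.93 [320.7 228.1] [ 0.78  -0.03   0.029]
dibber_mid 0.76 [231.4 285.6] [ 0.669 -0.364  0.023]
dibber_mid 0.46 [212.8 183.6] [ 0.416 -0.129  0.101]
fork_mid 0.72 [342.1 170.4] [0.709 0.272 0.022]
caddy_rim 0.77 [119.7 235.4] [ 0.328 -0.45   0.096]
```

View pics/top.png

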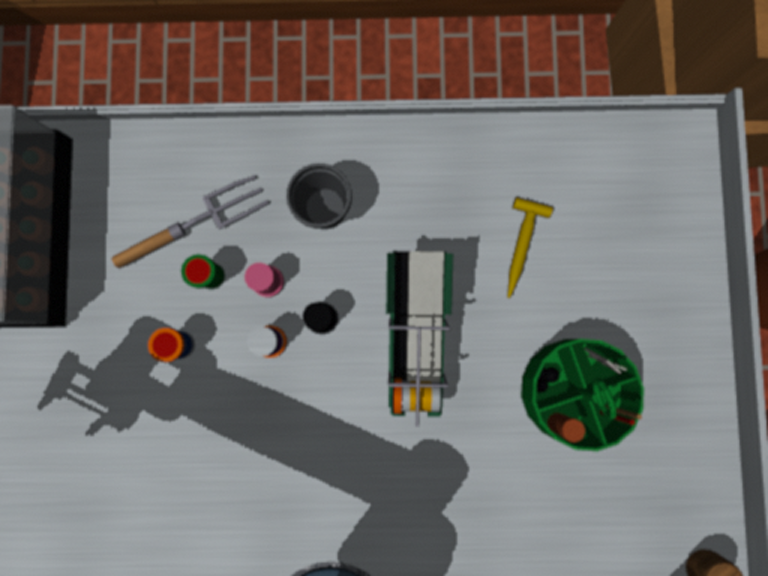

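View pics/scene.png

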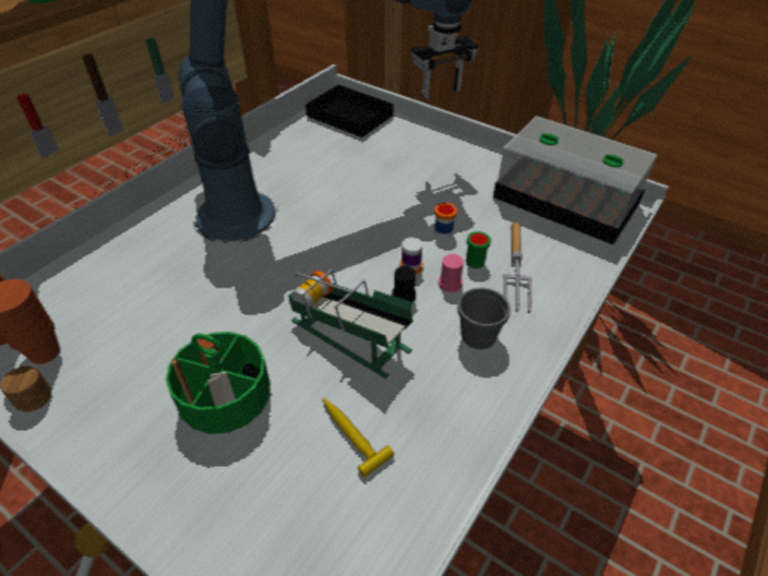

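The top view shows tin A (blue band, lid up) near px (165,345) and tin B (upside down) at (268,342). The green, pink and black look-alikes stand beyond them. The rack runs away from the robot at (420,330), with the groove on its left side. I'll take closer wrist views next.

Run:
```python
from h import *
r.gripper_to(0.085)
o=r.observe();print(o["position"],o["orientation"],o["joints"])
def down(yaw): return (R.from_rotvec([0,0,yaw])*R.from_rotvec([np.pi,0,0])).as_rotvec()
for n,p in(("w1",[0.45,0.18,0.36]),("w2",[0.52,-0.15,0.40])):
    for yaw in (0,np.pi/2,-np.pi/2):
        if r.ik(p,down(yaw)) is None: print("noik",yaw);continue
        r.goto(p,down(yaw));break
    o=r.observe();print(n,yaw,o["joints"],o["position"])
    c=cam("wrist");print(c["hand_eye"],c["fx"],c["cx"],c["cy"]);save(c,n+".png",1.5)
    P=cloud(c);np.savez(n+".npz",P=P,C=c["color"],Rm=c["Rm"],pos=c["position"],K=[c["fx"],c["fy"],c["cx"],c["cy"]])
    print("table z",np.nanmedian(P[(abs(P[...,2])<.012)][:,2]))
    if n=="w1":
        m=((P[...,2]>.069)&(P[...,2]<.086)).astype(np.uint8)
        k,l,s,_=cv2.connectedComponentsWithStats(m)
        for i in range(1,k):
            if s[i,4]<150: continue
            q=P[l==i];(x,y),rad=cv2.minEnclosingCircle(q[:,:2].astype(np.float32))
            print(s[i],np.round([x,y,rad,np.median(q[:,2])],4),np.median(c["color"][l==i],0))
print(r.observe()["time"])
```

```text
[0.29370121 0.57989161 0.16588315] [-7.29734625e-01 -3.05564921e+00 -6.61915610e-05] [ 9.27863816e-01  2.45082112e-01  1.55776945e+00  3.21618889e-05
  1.33870872e+00 -1.74091620e-01]
w1 0 [ 1.46719122e-01 -2.43110454e-01  1.70101664e+00  1.54734862e-04
  1.68430397e+00  1.71638830e+00] [0.44985099 0.18035203 0.35961739]
[[-4.18344008e-04  9.72016692e-01  2.34911420e-01  6.73969595e-02]
 [ 9.99999346e-01  1.56666267e-04  1.13260355e-03  1.22977233e-04]
 [ 1.06410686e-03  2.34911740e-01 -9.72016122e-01 -2.18459733e-01]
 [ 0.00000000e+00  0.00000000e+00  0.00000000e+00  1.00000000e+00]] 296.25339627740226 258.6164916313719 190.03993934638672
table z -0.00012299939524357262
[ 48   0  22 102 692] [0.6177 0.4946 0.074  0.0775] [59. 55. 52.]
[ 215   23   38   42 1249] [0.6306 0.2196 0.0296 0.076 ] [137.  68.  54.]
[286  35  32  35 875] [0.6185 0.1138 0.0254 0.0757] [172. 111. 134.]
[424  69  27 132 801] [ 0.4848 -0.1265  0.1078  0.078 ] [24. 36. 28.]
[453  73  47  39 803] [ 0.557  -0.1704  0.0413  0.0826] [100. 102.  99.]
[345  83  33  32 807] [0.5484 0.0137 0.0254 0.0756] [26. 27. 29.]
[ 185  109   36   36 1021] [0.5036 0.2739 0.0296 0.076 ] [154.  70.  57.]
[288 110  30  30 733] [0.5072 0.1081 0.0251 0.0757] [165. 170. 172.]
[449 110  47  47 994] [ 0.4928 -0.1671  0.0486  0.0738] [ 99. 100.  98.]
w2 0 [-4.88847213e-01 -1.01905946e-01  1.50714677e+00  3.42226309e-04
  1.73653949e+00  1.08064022e+00] [ 0.5201163  -0.14899407  0.39993068]
[[-4.19005381e-04  9.72016792e-01  2.34911004e-01  6.73966889e-02]
 [ 9.99999346e-01  1.57373180e-04  1.13249584e-03  1.22984065e-04]
 [ 1.06383628e-03  2.34911325e-01 -9.72016223e-01 -2.18460013e-01]
 [ 0.00000000e+00  0.00000000e+00  0.00000000e+00  1.00000000e+00]] 296.25339627740226 258.6164916313719 190.03993934638672
table z -0.0001474088810602403
4.9833
```

View pics/w2.png

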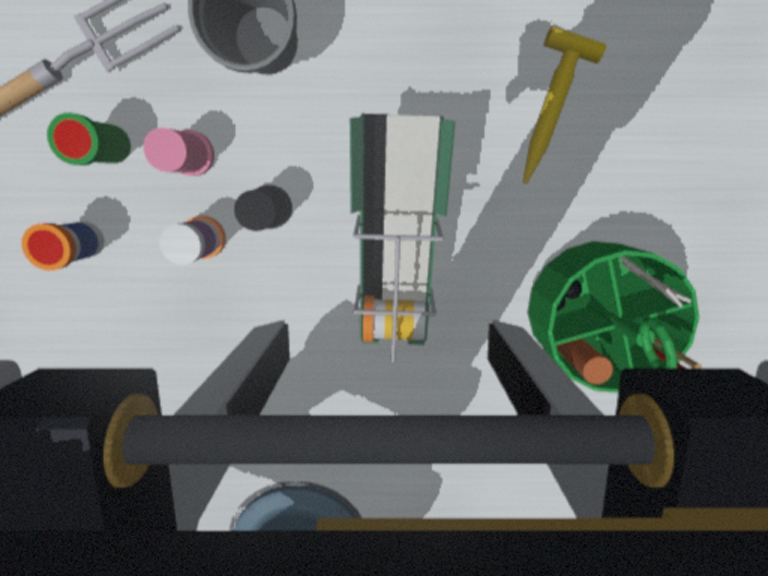

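Run:
```python
import numpy as np
d=np.load("w2.npz");P=d["P"].reshape(-1,3);C=d["C"].reshape(-1,3).astype(int)
ok=np.isfinite(P[:,0])&(P[:,0]>.35)&(P[:,0]<.72)&(P[:,1]>-.26)&(P[:,1]<-.06)
P,C=P[ok],C[ok]
w=(C.min(1)>60)&(np.ptp(C,axis=1)<30)&(P[:,2]>.04)&(P[:,2]<.13)&(P[:,0]>.45)
Q=P[w]
z0=.045+(Q[:,0]-Q[:,0].max()+.264)*np.tan(np.radians(14))
Q=Q[abs(Q[:,2]-z0)<.015]
for _ in range(5):
    A=np.c_[Q[:,:2],np.ones(len(Q))];s=np.linalg.lstsq(A,Q[:,2],rcond=None)[0];e=Q[:,2]-A@s;Q=Q[abs(e)<max(.002,2*e.std())]
n=np.array([-s[0],-s[1],1]);n/=np.linalg.norm(n)
print("slope",np.degrees(np.arccos(n[2])),"uphill dir",np.degrees(np.arctan2(s[1],s[0])),e.std(),len(Q))
# side plates / groove edges as lines: by 20mm bins of x
h=(P-[0,0,0])@n-np.mean(Q@n)
for x in np.arange(.42,.70,.02):
    b=abs(P[:,0]-x)<.01
    f=b&(abs(h)<.0025);g=b&(h<-.004)&(h>-.012)&(P[:,1]>-.2);u=b&(h>.015)&(h<.045)
    pr=lambda m:np.round(np.percentile(P[m,1],[2,98]),4) if m.sum()>8 else None
    print(round(x,2),"floor",pr(f),"groove",pr(g),"sides",pr(u&(P[:,1]>-.15)),pr(u&(P[:,1]<-.18)))
f=abs(h)<.0025;print("floor x max",np.percentile(P[f,0],[0.5,99.5]))
np.savez("rack.npz",n=n,h0=np.mean(Q@n))
```

```text
slope 13.949866608048564 uphill dir -1.5698499527690577 0.00086185627722919 3394
0.42 floor None groove None sides [-0.1492 -0.1128] [-0.1991 -0.1804]
0.44 floor [-0.1963 -0.1414] groove [-0.1393 -0.1154] sides [-0.1492 -0.108 ] [-0.204  -0.1809]
0.46 floor [-0.1972 -0.1415] groove [-0.1395 -0.1159] sides [-0.1159 -0.1138] [-0.2007 -0.1975]
0.48 floor [-0.198  -0.1416] groove [-0.1396 -0.1165] sides [-0.1165 -0.1143] [-0.2014 -0.1983]
0.5 floor [-0.1978 -0.1435] groove [-0.1416 -0.117 ] sides [-0.1171 -0.1149] [-0.2017 -0.1988]
0.52 floor [-0.1984 -0.1436] groove [-0.1417 -0.1176] sides [-0.1178 -0.1155] [-0.2067 -0.1991]
0.54 floor [-0.1992 -0.1437] groove [-0.1418 -0.118 ] sides [-0.1183 -0.1087] [-0.2123 -0.1999]
0.56 floor [-0.1999 -0.145 ] groove [-0.1435 -0.1185] sides [-0.1188 -0.1061] [-0.2131 -0.2005]
0.58 floor [-0.2006 -0.1456] groove [-0.1438 -0.1191] sides [-0.1194 -0.1068] [-0.2136 -0.2011]
0.6 floor [-0.2012 -0.1456] groove [-0.1438 -0.1198] sides [-0.1199 -0.1076] [-0.2139 -0.2017]
0.62 floor [-0.2011 -0.1456] groove [-0.1439 -0.1204] sides [-0.1205 -0.1083] [-0.2148 -0.2022]
0.64 floor [-0.2018 -0.1473] groove [-0.1456 -0.1223] sides [-0.1211 -0.1092] [-0.2148 -0.2029]
0.66 floor [-0.2005 -0.1213] groove [-0.1469 -0.1227] sides None None
0.68 floor None groove None sides None None
floor x max [0.43317456 0.65170234]
```

```bash
cat >> h.py <<'E'
k=np.load("rack.npz") ; n=k["n"]; h0=float(k["h0"])
X=np.array([np.cos(np.radians(-1.7)),np.sin(np.radians(-1.7)),0]); X-=n*(X@n); X/=np.linalg.norm(X); Y=np.cross(n,X)
bx,by=.603,-.1605-.0295*.013
BAY=np.array([bx,by,(h0-n[0]*bx-n[1]*by)/n[2]])
def tool(a,d,al,sg,s):   # sg=-1: fingers point away from lid (A), +1 toward lid (B)
    z=sg*np.cos(al)*a+np.sin(al)*d; y=s*np.cross(a,d); return R.from_matrix(np.c_[np.cross(y,z),y,z])
def pose(c,a,d,al,sg,s,g=.019):  # TCP so that the grasp point is at c
    q=tool(a,d,al,sg,s); return c+g*q.as_matrix()[:,2], q.as_rotvec(), q.as_matrix()[:,2]
def lane(x,y,z): return BAY+X*(x-.222)+Y*y+n*z
TIN={"A":(np.array([.5036,.2739,.034]),np.array([0,0,1.]),-1),"B":(np.array([.5072,.1081,.044]),np.array([0,0,-1.]),1)}
E
python3 - <<'E'
from h import *
print(BAY,X,Y,n)
for t in "AB":
    c,a,sg=TIN[t]
    for al in np.radians([45,60]):
        for s in(1,-1):
            out=[]
            for name,zz in(("p",.027),("hi",.10)):
                p,o,z=pose(lane(.222,-.006,zz),Y,-n,al,sg,s); q=r.ik(p,o); out.append(None if q is None else np.round(q,2))
            print(t,np.degrees(al).round(),s,"PLACE",out)
            for psi in np.radians([-90,-45,0,30,60]):
                d=np.array([np.cos(psi),np.sin(psi),0])
                p,o,z=pose(c,a,d,al,sg,s); q=r.ik(p,o)
                q2=r.ik(p-.1*z,o)
                print("   psi",np.degrees(psi).round(),None if q is None else np.round(q,2),q2 is not None)
E
```

```text
[ 0.603      -0.1608835   0.09812626] [ 0.97007599 -0.02892727  0.24107214] [2.96662394e-02 9.99559701e-01 5.64248979e-04] [-0.24098232  0.00660434  0.97050703]
A 45.0 1 PLACE [None, array([-0.12,  0.07,  1.91, -0.91,  1.06, -2.7 ])]
   psi -90.0 [ 0.61  0.64  1.51 -0.62  1.53  0.81] True
   psi -45.0 None True
   psi 0.0 None True
   psi 30.0 None False
   psi 60.0 None False
A 45.0 -1 PLACE [None, array([-0.12,  0.07,  1.91, -0.91,  1.06,  0.44])]
   psi -90.0 [ 0.61  0.64  1.51 -0.62  1.53 -2.33] True
   psi -45.0 None True
   psi 0.0 None False
   psi 30.0 [ 0.17 -0.04  2.39  1.42  0.25 -0.1 ] False
   psi 60.0 [-0.06  0.08  2.27  1.15  0.76 -0.4 ] True
A 60.0 1 PLACE [None, None]
   psi -90.0 [ 0.66  0.8   1.39 -0.76  1.72  0.86] True
   psi -45.0 None False
   psi 0.0 [0.53 0.18 2.35 4.08 0.57 1.  ] False
   psi 30.0 [0.11 0.07 2.48 2.39 0.54 2.03] False
   psi 60.0 [-0.17  0.2   2.32  1.51  0.95  2.31] True
A 60.0 -1 PLACE [array([-0.24,  0.11,  1.92, -0.63,  0.86,  0.21]), array([-0.25, -0.02,  1.92, -0.57,  0.97,  0.11])]
   psi -90.0 [ 0.66  0.8   1.39 -0.76  1.72 -2.28] Tr
[... 718 characters left out ...]
rue
   psi 0.0 None False
   psi 30.0 None False
   psi 60.0 [-0.47  0.05  2.27  0.96  1.03  2.59] True
B 60.0 1 PLACE [array([-0.72,  0.28,  1.72,  0.56,  1.36,  2.2 ]), array([-0.74,  0.17,  1.72,  0.54,  1.47,  2.25])]
   psi -90.0 [ 0.45  0.59  1.7  -0.9   1.52 -2.31] True
   psi -45.0 None False
   psi 0.0 None False
   psi 30.0 None False
   psi 60.0 [-0.59  0.2   2.28  1.18  1.2  -0.86] True
B 60.0 -1 PLACE [array([-0.72,  0.28,  1.72,  0.56,  1.36, -0.94]), array([-0.74,  0.17,  1.72,  0.54,  1.47, -0.89])]
   psi -90.0 [ 0.45  0.59  1.7  -0.9   1.52  0.83] True
   psi -45.0 None False
   psi 0.0 None False
   psi 30.0 None False
   psi 60.0 [-0.59  0.2   2.28  1.18  1.2   2.28] True
```

Run:
```python
from h import *
d1=np.load("w1.npz")["P"].reshape(-1,3); g=d1[(d1[:,1]>.40)&(d1[:,2]>.05)&(d1[:,0]>.35)]
print("greenhouse",np.round(np.percentile(g,[1,50,99],axis=0),3))
for t in "AB":
    c,a,sg=TIN[t]
    for al in np.radians([50,55,60] if t=="A" else [45,55]):
        s=-1
        pl=[]
        for zz in(.027,.06,.14):
            p,o,z=pose(lane(.222,-.006,zz),Y,-n,al,sg,s); q=r.ik(p,o); pl.append(None if q is None else np.round(q,2))
        print(t,np.degrees(al),"PLACE",*pl)
        for psi in np.radians([-85,-75,-70,-65,-60]):
            d=np.array([np.cos(psi),np.sin(psi),0]); p,o,z=pose(c,a,d,al,sg,s)
            print("  ",np.degrees(psi).round(),*[None if q is None else np.round(q,2) for q in [r.ik(p+[0,0,h],o) for h in(0,.1,.18)]])
```

```text
greenhouse [[0.541 0.491 0.05 ]
 [0.605 0.494 0.126]
 [0.688 0.578 0.166]]
A 50.0 PLACE [-0.16  0.18  1.91 -0.87  0.93  0.46] [-0.16  0.11  1.92 -0.84  0.97  0.41] [-0.16 -0.03  1.91 -0.77  1.07  0.28]
   -85.0 [ 0.64  0.66  1.51 -0.71  1.54 -2.35] [ 0.64  0.52  1.51 -0.71  1.65 -2.44] [ 0.64  0.42  1.48 -0.72  1.74 -2.52]
   -75.0 [ 0.67  0.6   1.6  -0.79  1.43 -2.41] [ 0.67  0.45  1.6  -0.78  1.54 -2.52] [ 0.67  0.36  1.57 -0.78  1.63 -2.61]
   -70.0 [ 0.68  0.57  1.65 -0.83  1.38 -2.44] [ 0.68  0.42  1.65 -0.81  1.48 -2.56] [ 0.68  0.32  1.62 -0.81  1.58 -2.65]
   -65.0 [ 0.69  0.54  1.7  -0.87  1.32 -2.47] [ 0.69  0.38  1.7  -0.85  1.43 -2.59] [ 0.69  0.28  1.67 -0.84  1.52 -2.69]
   -60.0 [ 0.7   0.51  1.75 -0.91  1.26 -2.5 ] [ 0.7   0.35  1.75 -0.88  1.36 -2.63] [ 0.7   0.24  1.72 -0.86  1.45 -2.74]
A 55.0 PLACE [-0.2   0.14  1.92 -0.75  0.89  0.34] [-0.2   0.08  1.92 -0.72  0.93  0.29] [-0.2  -0.06  1.91 -0.66  1.05  0.17]
   -85.0 [ 0.66  0.71  1.48 -0.76  1.6  -2.32] [ 0.66  0.57  1.48 -0.77  1.7  -2.42] [ 0.66  0.47  1.46 -0.78  1.79 -2.51]
   -75.0 [ 0.69  0.65  1.57 -0.84
[... 1337 characters left out ...]
   0.31  1.96 -0.9   1.13  0.57] [ 0.4   0.13  1.95 -0.84  1.26  0.41] [ 0.4   0.02  1.9  -0.81  1.36  0.29]
   -65.0 [ 0.4   0.27  2.01 -0.94  1.07  0.53] [ 0.4   0.09  1.99 -0.86  1.2   0.36] [ 0.4  -0.02  1.94 -0.82  1.3   0.23]
   -60.0 None [ 0.4   0.05  2.04 -0.89  1.14  0.3 ] [ 0.4  -0.07  1.99 -0.83  1.24  0.17]
B 55.0 PLACE [-0.75  0.33  1.69  0.6   1.43 -0.98] [-0.75  0.28  1.69  0.6   1.48 -0.95] [-0.78  0.16  1.68  0.59  1.59 -0.9 ]
   -85.0 [ 0.44  0.51  1.78 -0.89  1.41  0.77] [ 0.44  0.34  1.78 -0.88  1.51  0.64] [ 0.44  0.23  1.75 -0.88  1.6   0.53]
   -75.0 None None [ 0.46  0.14  1.85 -0.94  1.48  0.46]
   -70.0 None None None
   -65.0 None None None
   -60.0 None None None
```

```bash
cat >> h.py <<'E'
AL={"A":np.radians(50),"B":np.radians(45)}; PSI=np.radians(-75)
def pick(t):
    c,a,sg=TIN[t]; d=np.array([np.cos(PSI),np.sin(PSI),0])
    p,o,z=pose(c,a,d,AL[t],sg,-1)
    r.goto(p+[0,0,.18],o); r.move_l(p+[0,0,.09],speed=.3)
    print("touch",r.move_l(p,speed=.12,stop_force=8))
    r.gripper_to(.03); s=r.observe(); print("grip",s["finger_gap"],s["finger_force"],s["position"]-p,s["wrist_force"])
    r.move_l(p+[0,0,.18],speed=.25); s=r.observe(); print("lift",s["finger_gap"],s["wrist_force"])
def hover(t,z=.14):
    p,o,_=pose(lane(.222,-.006,z),Y,-n,AL[t],TIN[t][2],-1); r.goto(p,o)
E
python3 - <<'E'
from h import *
pick("A"); hover("A"); s=r.observe();print(s["finger_gap"],s["time"],s["position"])
a=cam("scene");save(a,"s2.png");b=cam("wrist");save(b,"w3.png")
cv2.imwrite("pics/s2.png",cv2.resize(np.hstack([a["color"][100:300,130:430],b["color"][80:280,100:400]])[...,::-1],(800,267)))
E
```

```text
touch False
grip 0.03993753952047876 26.441286653280258 [ 1.17971969e-04 -1.06574512e-04  7.83751609e-05] [ 0.77099154 -0.00407137  0.62551067]
lift 0.039954467958438065 [-0.36009448 -0.32489308 -1.97236574]
0.039611025326462324 13.5167 [ 0.57222063 -0.17798841  0.21960625]
```

View pics/s2.png

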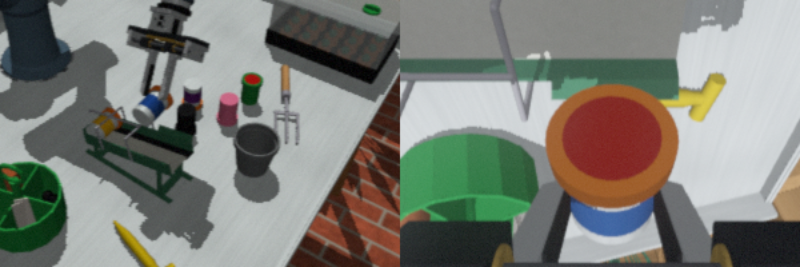

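The gripper holds tin A with its lid facing the camera (wrist crop, around (610,140)). The finger gap of 40 mm is smaller than I expected for a 50 mm body, so I'll measure how the tin sits in the hand.

```bash
cat >> h.py <<'E'
def lidfit():
    c=cam("wrist");P=cloud(c);C=c["color"].astype(int)
    m=(C[...,0]>90)&(C[...,0]>1.6*C[...,2])&(C[...,0]>1.25*C[...,1])&(c["z_map"]<.35)&(c["z_map"]>0)
    k,l,s,_=cv2.connectedComponentsWithStats(m.astype(np.uint8)); i=1+np.argmax(s[1:,4]); Q=P[l==i]
    tcp=r.observe(); Rt=R.from_rotvec(tcp["orientation"]).as_matrix()
    rng=np.random.default_rng(0);best=None
    for _ in range(300):
        q=Q[rng.choice(len(Q),3,False)];nn=np.cross(q[1]-q[0],q[2]-q[0]);L=np.linalg.norm(nn)
        if L<1e-6: continue
        nn/=L;inl=abs((Q-q[0])@nn)<.0015
        if best is None or inl.sum()>best.sum(): best=inl
    F=Q[best];mu=F.mean(0);_,_,V=np.linalg.svd(F-mu);a=V[2];a*=np.sign((np.array(c["position"])-mu)@a)
    f2=((F-mu)@V[:2].T).astype(np.float32);(u,v),rad=cv2.minEnclosingCircle(f2)
    lid=mu+V[0]*u+V[1]*v; mid=lid-.044*a
    print("n",len(F),len(Q),"rad",rad,"axis tool",Rt.T@a,"mid tool",Rt.T@(mid-tcp["position"]))
    print("lane axis",[a@X,a@Y,a@n],"mid lane",[(mid-BAY)@X,(mid-BAY)@Y,(mid-BAY)@n])
    return lid,a,mid
E
python3 - <<'E'
from h import *
lidfit()
E
```

```text
n 6613 7228 rad 0.029969794675707817 axis tool [ 0.70380707  0.00266383 -0.71038617] mid tool [ 0.00082087 -0.00046862 -0.01678704]
lane axis [np.float64(0.00216917572070092), np.float64(0.9957627251193568), np.float64(0.09193416089552452)] mid lane [np.float64(-0.00041024948592212064), np.float64(-0.0064910745420434365), np.float64(0.13769060595843693)]
```

```bash
cat >> h.py <<'E'
def place_plan(mid,a,frac):   # rotation bringing a frac of the way to Y; returns f(zz)->(p,o)
    s=r.observe();Rt=R.from_rotvec(s["orientation"]); off=mid-s["position"]
    ax=np.cross(a,Y); ang=np.linalg.norm(ax); G=R.from_rotvec(ax/ang*np.arcsin(ang)*frac)
    print("tilt deg",np.degrees(np.arcsin(ang)))
    return lambda x,y,z:(lane(x,y,z)-G.apply(off),(G*Rt).as_rotvec())
E
python3 - <<'E'
from h import *
lid,a,mid=lidfit()
for fr in(1,.8,.6,.4,.2,0):
    f=place_plan(mid,a,fr); ok=[r.ik(*f(.222,-.006,z)) is not None for z in(.023,.05,.10)]
    print(fr,ok)
    if all(ok): break
r.goto(*f(.222,-.006,.06)); 
hit=r.move_l(f(.222,-.006,.021)[0],speed=.03,stop_force=4)
s=r.observe();print(hit,s["wrist_force"],s["time"])
lidfit(); c=cam("wrist"); d=cam("scene")
cv2.imwrite("pics/p1.png",cv2.resize(np.hstack([d["color"][130:280,160:360],c["color"][80:230,150:350]])[...,::-1],(800,300),interpolation=cv2.INTER_CUBIC))
E
```

```text
n 6636 7242 rad 0.03014048933982849 axis tool [ 0.70378215  0.00152939 -0.71041421] mid tool [ 0.00103979 -0.00103854 -0.01662963]
lane axis [np.float64(0.0011037940600127024), np.float64(0.9957622661141002), np.float64(0.09195809383618635)] mid lane [np.float64(-0.0009830781041789787), np.float64(-0.006475031395490831), np.float64(0.1374344555140033)]
tilt deg 5.276645995516293
1 [False, False, True]
tilt deg 5.276645995516293
0.8 [False, True, True]
tilt deg 5.276645995516293
0.6 [True, True, True]
True [-1.45088542  0.13571923  1.68132786] 14.5167
n 5880 6451 rad 0.030157946050167084 axis tool [ 0.33566904  0.47990251 -0.81056763] mid tool [ 0.01785734 -0.01929145 -0.00093861]
lane axis [np.float64(0.47946563579535817), np.float64(0.800555090519622), np.float64(0.35947774775981917)] mid lane [np.float64(-0.01817730256824071), np.float64(-0.005218599384408985), np.float64(0.035637013326556985)]
```

View pics/p1.png

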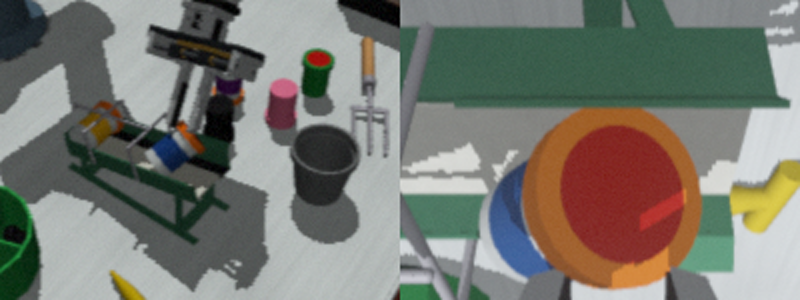

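Tin A has turned in the grip: the wrist crop shows the lid at (615,190), skewed and tipped up. I'll check the grip state and look again.

Run:
```python
from h import *
s=r.observe();print(s["finger_gap"],s["finger_force"],s["wrist_force"],s["ft_torque"],s["position"])
T=R.from_rotvec(s["orientation"]).as_matrix();print("tool in lane x,y,z cols\n",np.round(np.c_[X,Y,n].T@T,2), "tcp lane",np.round([(s["position"]-BAY)@v for v in(X,Y,n)],3))
lidfit()
c=cam("wrist");save(c,"w4.png",1.2)
```

```text
0.029952530323628556 1.310612226370722 [-0.3351972  -0.83337914  1.98383319] [-0.05072149  0.25914101 -0.16348301] [ 0.59214039 -0.17945554  0.1441137 ]
tool in lane x,y,z cols
 [[-0.    1.    0.  ]
 [ 0.73  0.   -0.69]
 [-0.69 -0.   -0.73]] tcp lane [ 0.001 -0.019  0.047]
n 5882 6464 rad 0.02990748919546604 axis tool [ 0.33419694  0.47851666 -0.81199397] mid tool [ 0.01787806 -0.01942568 -0.00109869]
lane axis [np.float64(0.4781258102534468), np.float64(0.80048503648696), np.float64(0.36141308212342793)] mid lane [np.float64(-0.018386048051980772), np.float64(-0.005110823561968208), np.float64(0.035626244720136084)]
```

View pics/w4.png

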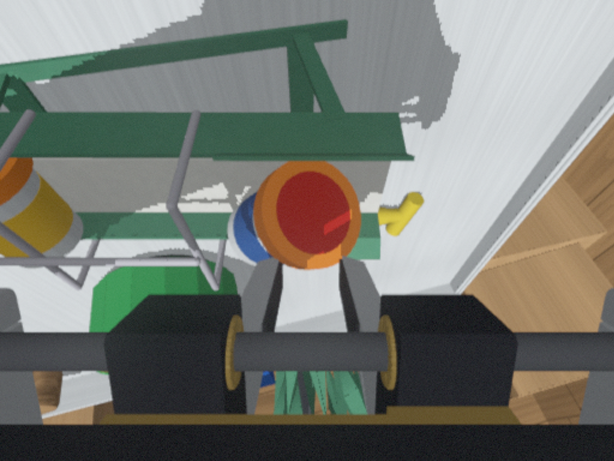

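The tin came out of the pads in transit. It now lies skewed in the bay with its lid leaning up. Pixel geometry also shows the reported gap reads about 10 mm below the true one. I'll back off and look at it square-on.

```bash
cat >> h.py <<'E'
def square(lane_pt,yaw=0.,g=.019):  # tool along -n, closing direction lane X turned by yaw about n; lane_pt=grasp point
    Rm=np.c_[np.cross(X,-n),X,-n]; q=R.from_rotvec(n*yaw)*R.from_matrix(Rm)
    return lane(*lane_pt)-n*g, q.as_rotvec()
E
python3 - <<'E'
from h import *
s=r.observe();z=R.from_rotvec(s["orientation"]).as_matrix()[:,2]
r.move_l(s["position"]-.07*z,speed=.1)
lidfit()
for yaw in(0,np.pi,):
  print([r.ik(*square((.21,0,zz),yaw)) for zz in(.03,.14,.2)])
p,o=square((.17,0,.20)); 
r.goto(p,o)
print(r.observe()["time"],r.observe()["finger_gap"])
lidfit(); c=cam("wrist");save(c,"w5.png",1.2);P=cloud(c);np.savez("w5.npz",P=P,C=c["color"])
E
```

```text
n 3790 4016 rad 0.02971685491502285 axis tool [ 0.17928799  0.40161624 -0.89808697] mid tool [ 0.02289784 -0.04814795  0.06134838]
lane axis [np.float64(0.40275267435686707), np.float64(0.7462973956635591), np.float64(0.5299344115305034)] mid lane [np.float64(-0.04781013990156544), np.float64(0.0035317682103394228), np.float64(0.03712134541643116)]
[array([-0.51192841,  0.05301558,  1.90601097,  0.13649864,  0.97056326,
       -0.54738131]), array([-0.53668672, -0.11953244,  1.87118562,  0.12750473,  1.17925521,
       -0.54318849]), array([-0.55125312, -0.19094827,  1.82951587,  0.12571878,  1.29325972,
       -0.54325879])]
[array([-0.51192841,  0.05301558,  1.90601097,  0.13649864,  0.97056326,
        2.59421134]), array([-0.53668672, -0.11953244,  1.87118562,  0.12750473,  1.17925521,
        2.59840417]), array([-0.55125312, -0.19094827,  1.82951587,  0.12571878,  1.29325972,
        2.59833386])]
16.6417 0.030167203210717152
n 1166 1500 rad 0.029831957072019577 axis tool [ 0.7423797   0.39631885 -0.54018862] mid tool [0.00205476 0.00544834 0.14191737]
lane axis [np.float64(0.397562324343916), np.float64(0.7419477329977482), np.float64(0.5398682800107495)] mid lane [np.float64(-0.047640303760246513), np.float64(0.002863878826098229), np.float64(0.037719429921420765)]
```

View pics/w5.png

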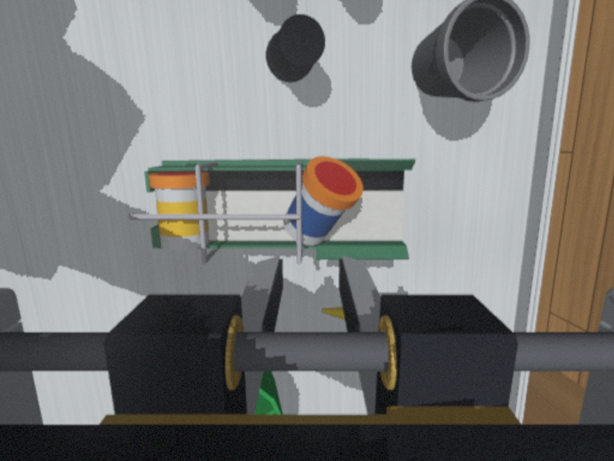

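Tin A is jammed at the upper hoop, around (325,200), with its lid resting raised on the left lip. A grasp there would foul the hoop. I'll push the lid face right and down with shut fingers so it drops off the lip and squares up.

```bash
cat >> h.py <<'E'
def loc(s=None): 
    s=s or r.observe(); return np.round([(s["position"]-BAY)@v for v in(X,Y,n)],4)+[.222,0,0]
E
python3 - <<'E'
from h import *
r.gripper_to(0.0)
t=np.radians(40); zt=-np.sin(t)*Y-np.cos(t)*n
q=R.from_matrix(np.c_[np.cross(X,zt),X,zt]).as_rotvec()
tgt=np.array([.200,.031,.070])
st=lane(*tgt)-zt*.06
print(r.ik(st,q) is not None, r.ik(lane(*tgt)+zt*.02,q) is not None)
r.goto(st,q)
print("hit1",r.move_l(lane(*tgt)-zt*.012,speed=.1,stop_force=5),loc())
print("hit2",r.move_l(lane(*tgt)+zt*.018,speed=.04,stop_force=10),loc(),r.observe()["wrist_force"])
lidfit()
r.move_l(st,speed=.15); 
p,o=square((.17,0,.20)); r.goto(p,o); lidfit(); save(cam("wrist"),"w6.png",1.2)
print(r.observe()["time"])
E
```

```text
True True
hit1 False [0.2001 0.0382 0.0795]
hit2 False [0.2001 0.0195 0.0563] [-0.40640033  0.36528564  0.19010818]
n 3894 4208 rad 0.02989792637526989 axis tool [ 0.2347581   0.3997671  -0.88604452] mid tool [ 0.00013147 -0.02569377  0.0251428 ]
lane axis [np.float64(0.39943463674365887), np.float64(0.7494209752651978), np.float64(0.5280342534362902)] mid lane [np.float64(-0.04743305116544438), np.float64(0.003414774075080467), np.float64(0.037078995370191783)]
n 1174 1503 rad 0.029980551451444626 axis tool [ 0.74300043  0.3942241  -0.54086756] mid tool [0.00240198 0.00537191 0.14222763]
lane axis [np.float64(0.3955574385925329), np.float64(0.7424770373581578), np.float64(0.5406127650823344)] mid lane [np.float64(-0.047853385319715724), np.float64(0.003316695069579884), np.float64(0.03729671471636623)]
21.625
```

View pics/w6.png

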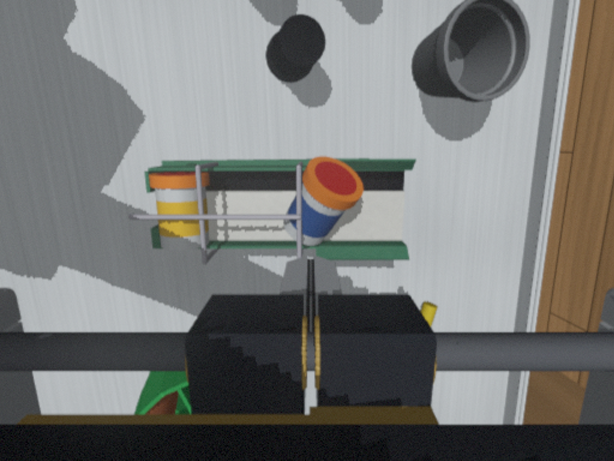

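The push didn't touch the tin, and the earlier gap reading was a chord. Both suggest the fingertips are not where I assume. I'll measure the tips from the wrist depth map.

Run:
```python
from h import *
c=cam("wrist");H=np.array(c["hand_eye"]);v,u=np.mgrid[:384,:512];z=c["z_map"]
T=np.stack([(u-c["cx"])/c["fx"]*z,-(v-c["cy"])/c["fy"]*z,-z],-1)@H[:3,:3].T+H[:3,3]
T[z==0]=np.nan
m=(abs(T[...,1])<.03)&(abs(T[...,0])<.03)&(T[...,2]<.02)
print(m.sum(),np.round(np.nanpercentile(T[m],[0,2,50,98,100],axis=0),4))
for row in range(202,244,4):
    print(row,[(np.round(T[row,cc]*1000).tolist(),c["color"][row,cc].tolist()) for cc in(252,256,260,264)])
s=r.observe();print(s["finger_gap"],s["wrist_force"])
```

```text
24765 [[-0.0099 -0.03   -0.1776]
 [ 0.0088 -0.0286 -0.1762]
 [ 0.0228 -0.0004 -0.1615]
 [ 0.0294  0.0283 -0.0635]
 [ 0.03    0.03   -0.0394]]
202 [([-33.0, -9.0, 138.0], [109, 112, 113]), ([-33.0, -4.0, 137.0], [143, 149, 151]), ([-33.0, 1.0, 137.0], [134, 138, 141]), ([-34.0, 6.0, 141.0], [116, 118, 122])]
206 [([-44.0, -9.0, 156.0], [78, 114, 96]), ([-44.0, -4.0, 157.0], [63, 96, 82]), ([-45.0, 1.0, 157.0], [74, 114, 93]), ([-44.0, 7.0, 156.0], [69, 112, 92])]
210 [([-84.0, -12.0, 266.0], [102, 105, 106]), ([-85.0, -5.0, 267.0], [116, 118, 120]), ([-85.0, 2.0, 269.0], [111, 115, 119]), ([-48.0, 6.0, 152.0], [67, 108, 89])]
214 [([10.0, -5.0, -42.0], [111, 114, 118]), ([-92.0, -5.0, 267.0], [148, 152, 154]), ([-92.0, 2.0, 268.0], [119, 124, 125]), ([9.0, 3.0, -41.0], [105, 114, 113])]
218 [([9.0, -5.0, -48.0], [111, 111, 116]), ([8.0, -2.0, -45.0], [71, 71, 73]), ([8.0, 0.0, -45.0], [52, 53, 55]), ([9.0, 3.0, -49.0], [115, 116, 119])]
222 [([9.0, -4.0, -55.0], [111, 115, 118]), ([8.0, -2.0, -52.0], [67, 68, 70]), ([8.0, 0.0, -51.0], [51, 49, 51]), ([9.0, 3.0, -55.0], [110, 115, 117])]
226 [([9.0, -4.0, -63.0], [111, 114, 116]), ([8.0, -2.0, -58.0], [62, 65, 67]), ([8.0, 0.0, -58.0], [44, 46, 45]), ([9.0, 3.0, -62.0], [111, 113, 116])]
230 [([9.0, -4.0, -67.0], [113, 117, 118]), ([8.0, -2.0, -64.0], [58, 60, 63]), ([8.0, 0.0, -65.0], [46, 46, 50]), ([9.0, 2.0, -68.0], [111, 115, 118])]
234 [([9.0, -4.0, -74.0], [113, 114, 117]), ([8.0, -2.0, -70.0], [54, 57, 57]), ([8.0, 0.0, -70.0], [43, 43, 44]), ([10.0, 2.0, -75.0], [109, 112, 115])]
238 [([9.0, -4.0, -79.0], [110, 113, 115]), ([8.0, -2.0, -76.0], [51, 51, 53]), ([8.0, 0.0, -76.0], [48, 47, 51]), ([10.0, 2.0, -80.0], [112, 113, 117])]
242 [([9.0, -4.0, -84.0], [83, 86, 85]), ([8.0, -2.0, -81.0], [36, 36, 41]), ([7.0, 0.0, -79.0], [38, 38, 42]), ([10.0, 2.0, -85.0], [102, 108, 108])]
0.0004274555492161045 [-0.1185559   0.2853501   0.75552097]
```

The depth map shows the physical fingertips about 38 mm short of the reported TCP. This explains both the chord grip that slipped and the push that missed. I'll compensate by using an offset of 57 mm to the grasp point and 38 mm to the tips, and push again.

```bash
cat >> h.py <<'E'
TIP=.038; G=.019+TIP
E
python3 - <<'E'
from h import *
t=np.radians(40); zt=-np.sin(t)*Y-np.cos(t)*n
q=R.from_matrix(np.c_[np.cross(X,zt),X,zt]).as_rotvec()
tgt=lane(.198,.031,.070)+zt*TIP; st=tgt-zt*.06
print(r.ik(st,q) is not None, r.ik(tgt+zt*.02,q) is not None)
r.goto(st,q)
hit=r.move_l(tgt+zt*.018,speed=.05,stop_force=3); s=r.observe()
print("hit",hit,loc(s)-np.array([0,-np.sin(t),-np.cos(t)])*TIP,s["wrist_force"])
if hit: 
    print("push",r.move_l(tgt+zt*.018,speed=.04,stop_force=12)); s=r.observe(); print(loc(s)-np.array([0,-np.sin(t),-np.cos(t)])*TIP,s["wrist_force"])
lidfit()
r.move_l(st,speed=.15); lidfit(); print(r.observe()["time"])
E
```

```text
True True
hit True [0.1983     0.02882593 0.06800969] [0.42861533 1.54749362 2.94286355]
push True
[0.2012     0.02162593 0.05800969] [2.71683104 3.01437031 1.87005266]
n 3269 3923 rad 0.03021160326898098 axis tool [ 0.30711555  0.64885635 -0.69617919] mid tool [-0.00465041 -0.03347994 -0.00269804]
lane axis [np.float64(0.6448734439187782), np.float64(0.6843956957266273), np.float64(0.3402069561299417)] mid lane [np.float64(-0.05445183484553693), np.float64(-0.004681120751682869), np.float64(0.033853384297100275)]
n 2486 2914 rad 0.030412916094064713 axis tool [ 0.30571003  0.64538721 -0.70001195] mid tool [-0.00373806 -0.03062237  0.07079879]
lane axis [np.float64(0.6426946952735716), np.float64(0.685739119560355), np.float64(0.3416217038945282)] mid lane [np.float64(-0.055403046544833336), np.float64(-0.0036478960619297307), np.float64(0.03395062576627547)]
24.9083
```

The offset is confirmed: contact came where predicted. The lid is lower now but skewed 43°, so the tin is wedged diagonally and has to be lifted to turn. I'll check finger thickness and reach for gripping the lid clear of the hoop.

Run:
```python
from h import *
p,o=square((.17,0,.20)); r.goto(p,o)
lid,a,mid=lidfit()
c=cam("wrist");H=np.array(c["hand_eye"]);v,u=np.mgrid[:384,:512];z=c["z_map"]
T=np.stack([(u-c["cx"])/c["fx"]*z,-(v-c["cy"])/c["fy"]*z,-z],-1)@H[:3,:3].T+H[:3,3]
T[z==0]=np.nan
for a0 in(-.044,-.052,-.06,-.07): 
    m=(abs(T[...,2]-a0)<.004)&(abs(T[...,1])<.03)&(abs(T[...,0])<.03); print(a0,m.sum(),np.round(np.percentile(T[m],[1,99],axis=0),4).tolist())
# hoop points
P=cloud(c);Q=np.stack([(P-BAY)@X+.222,(P-BAY)@Y,(P-BAY)@n],-1)
m=(abs(Q[...,0]-.155)<.012)&(Q[...,2]>.03)&(abs(Q[...,1])<.07)&(abs(Q[...,1])>.032)
print("hoop",m.sum(),np.round(np.percentile(Q[m&(Q[...,1]>0)],[2,50,98],axis=0),3).tolist())
yaw=np.arctan2(-a@X,a@Y); print("yaw",np.degrees(yaw))
lc=mid+.043*a; lp=np.array([(lc-BAY)@X+.222,(lc-BAY)@Y,(lc-BAY)@n]); print("lidc",lp)
for k in(0,np.pi,-np.pi):
    print(k,[None if q is None else np.round(q,2) for q in[r.ik(*square((lp[0],lp[1],zz),yaw+k,G)) for zz in(.12,lp[2]+.009)]+[r.ik(*square((.215,.03,.045),k,G))]])
```

```text
n 500 869 rad 0.02899237535893917 axis tool [ 0.68286296  0.62738395 -0.37428272] mid tool [-0.0050093  -0.00226306  0.14352932]
lane axis [np.float64(0.6284455589450822), np.float64(0.682475806780628), np.float64(0.3732063137211565)] mid lane [np.float64(-0.05563317853145954), np.float64(-0.004117484287044718), np.float64(0.035850786630335155)]
-0.044 108 [[0.0074, -0.0106, -0.0478], [0.0097, 0.0095, -0.0403]]
-0.052 184 [[0.0076, -0.0124, -0.0559], [0.0097, 0.0114, -0.048]]
-0.06 211 [[0.0075, -0.0124, -0.0639], [0.0097, 0.0114, -0.0561]]
-0.07 261 [[0.0075, -0.0126, -0.074], [0.0098, 0.0114, -0.0662]]
hoop 3948 [[0.146, 0.032, 0.321], [0.157, 0.034, 0.334], [0.167, 0.035, 0.341]]
yaw -42.63986298112945
lidc [0.19338998 0.02522898 0.05189866]
0 [array([-0.49, -0.09,  1.95,  0.12,  1.06,  0.23]), array([-0.48,  0.02,  1.96,  0.13,  0.94,  0.23]), array([-0.45,  0.09,  1.91,  0.12,  0.92, -0.49])]
3.141592653589793 [None, None, array([-0.45,  0.09,  1.91,  0.12,  0.92,  2.66])]
-3.141592653589793 [None, None, array([-0.45,  0.09,  1.91,  0.12,  0.92,  2.66])]
```

Run:
```python
from h import *
lp=np.array([.1932,.0245,.051]); yaw=np.radians(-50)
perp=np.array([np.cos(yaw),np.sin(yaw),0]); gp=lp+.002*perp; gp[2]=.059
r.gripper_to(.068)
p,o=square((gp[0],gp[1],.12),yaw,G); r.goto(p,o)
p2,_=square(gp,yaw,G); h=r.move_l(p2,speed=.08,stop_force=5); s=r.observe(); print("hit",h,loc(s)+[0,0,TIP],s["wrist_force"])
if not h:
    r.gripper_to(.045); s=r.observe(); print(s["finger_gap"],s["finger_force"],s["wrist_force"])
    if s["finger_gap"]>.05:
        p3,_=square((gp[0]+.015,gp[1]-.004,gp[2]+.012),yaw,G); print(r.move_l(p3,speed=.05,stop_force=15)); s=r.observe();print(s["finger_gap"],s["wrist_force"],s["ft_torque"])
lidfit();print(s["time"])
```

```text
hit False [0.195  0.0228 0.0404] [-0.16593572  0.02275821 -0.08238463]
0.05864386037286817 30.000178813934326 [0.15680595 1.41977474 1.22416525]
False
0.05835157467200359 [ 2.50340912  0.52127666 -1.8824921 ] [ 0.13464684 -0.29000391  0.15355589]
n 5132 6170 rad 0.03052886202931404 axis tool [ 0.91771626 -0.09412831 -0.38592321] mid tool [-0.03718807  0.00343377 -0.02898242]
lane axis [np.float64(0.6414625091890658), np.float64(0.6625493710883775), np.float64(0.38672235541181627)] mid lane [np.float64(-0.03779958536704872), np.float64(-0.007897705264424223), np.float64(0.04339812049767716)]
29.7917
```

Run:
```python
from h import *
s=r.observe(); p=s["position"]
print(r.move_l(p+.03*X,speed=.06,stop_force=20)); print(r.move_l(p+.035*X+.03*n,speed=.08,stop_force=20))
s=r.observe();print(s["finger_gap"],s["wrist_force"])
lid,a,mid=lidfit(); f=place_plan(mid,a,1)
ok=[r.ik(*f(.222,-.008,z)) is not None for z in(.07,.045,.027)];print(ok)
if all(ok):
    P,o=f(.222,-.008,.07); r.move_l(P,o,speed=.05); lid,a,mid=lidfit(); s=r.observe();print(s["finger_gap"],s["time"],s["joints"])
```

```text
False
False
0.05823261594980838 [ 0.21873712  0.19771457 -2.38075305]
n 4478 5530 rad 0.03055439703166485 axis tool [ 0.92783955 -0.09347655 -0.36107603] mid tool [-0.03764894  0.00349409 -0.0308215 ]
lane axis [np.float64(0.6507729114214499), np.float64(0.667965268583429), np.float64(0.36099448434334513)] mid lane [np.float64(-0.0032483749678767597), np.float64(-0.008234605089508972), np.float64(0.0753086984069074)]
tilt deg 48.08978316318423
[True, True, True]
n 5005 6074 rad 0.03041858971118927 axis tool [ 0.9274514  -0.09305511 -0.36218041] mid tool [-0.0373308   0.00193971 -0.03015907]
lane axis [np.float64(0.001150868767170314), np.float64(0.9999985090288441), np.float64(0.0012874164707528289)] mid lane [np.float64(-0.0006737588233350068), np.float64(-0.008201973534633387), np.float64(0.06949170597516345)]
0.05831798185154773 32.1333 [-0.28426278 -0.03229956  2.01877682 -0.40073341  0.72443571  0.16592506]
```

Run:
```python
from h import *
s=r.observe();p=s["position"]
d=lane(.220,-.006,.028)-lane(.2215,-.0082,.0695)
print("touch",r.move_l(p+d,speed=.04,stop_force=5)); s=r.observe(); print(loc(s)-loc(dict(position=p)),s["wrist_force"])
lid,a,mid=lidfit()
if (mid-BAY)@n<.034:
    r.gripper_to(.078); q=r.observe()["position"]; print(r.observe()["finger_gap"])
    lidfit()
    z=R.from_rotvec(s["orientation"]).as_matrix()[:,2]; r.move_l(q-.10*z,speed=.12)
    lidfit(); print(r.observe()["time"]); save(cam("wrist"),"w7.png",1.2)
```

```text
touch True
[-0.0019  0.0011 -0.0314] [ 0.81480076 -4.08998775  0.9104005 ]
n 4643 5732 rad 0.03003501147031784 axis tool [ 0.92667243 -0.09363095 -0.36402122] mid tool [-0.03753983  0.002967   -0.03033997]
lane axis [np.float64(-0.001543635762856336), np.float64(0.9999968427314132), np.float64(0.0019828554755404793)] mid lane [np.float64(-0.0014545975399146032), np.float64(-0.007247150601459855), np.float64(0.038630884299097945)]
```

Run:
```python
from h import *
s=r.observe();p=s["position"]
r.move_l(p-.0013*Y+.001*n,speed=.03)
print("touch",r.move_l(p-.0013*Y-.010*n,speed=.03,stop_force=10)); s=r.observe(); print(loc(s)-loc(dict(position=p)),s["wrist_force"])
lid,a,mid=lidfit()
if (mid-BAY)@n<.035 and abs(a@X)<.06:
    r.gripper_to(.078); q=r.observe()["position"]; print(r.observe()["finger_gap"])
    lidfit()
    z=R.from_rotvec(s["orientation"]).as_matrix()[:,2]; r.move_l(q-.10*z,speed=.12)
    lidfit(); print(r.observe()["time"])
```

```text
touch True
[ 0.     -0.0024 -0.0031] [ 0.95860585 -5.64585642 -0.37927634]
n 4667 5735 rad 0.030224353075027466 axis tool [ 0.92589332 -0.094715   -0.36571933] mid tool [-0.03743041  0.00332497 -0.03016867]
lane axis [np.float64(-0.00332874771065084), np.float64(0.9999913906335577), np.float64(0.0024775184039970595)] mid lane [np.float64(-0.001005610460555361), np.float64(-0.009589436490063368), np.float64(0.03547028378325176)]
```

Run:
```python
from h import *
p=r.observe()["position"]
r.gripper_to(.064); lidfit(); s=r.observe(); print(s["finger_gap"],s["wrist_force"])
r.move_l(p+.10*n,speed=.35); 
r.gripper_to(.085)
try: lidfit()
except Exception as e: print(e)
o=square((.17,0,.20)); r.goto(*o); c=cam("wrist"); P=cloud(c); C=c["color"].astype(int)
Q=np.stack([(P-BAY)@X+.222,(P-BAY)@Y,(P-BAY)@n],-1)
L=(Q[...,2]>.012)&(Q[...,2]<.062)&(abs(Q[...,1])<.04)&(Q[...,0]<.29)&(Q[...,0]>0)
for nm,m in(("blue",(C[...,2]>C[...,0]+25)),("orange",(C[...,0]>110)&(C[...,0]>1.7*C[...,2])&(C[...,0]>1.4*C[...,1]))):
    q=Q[L&m]; print(nm,len(q),np.round(np.percentile(q,[2,50,98],axis=0),3).tolist())
print(r.observe()["time"]); save(c,"w8.png",1.2)
```

```text
n 3222 4223 rad 0.029697798192501068 axis tool [ 0.93058212 -0.01705674 -0.36568565] mid tool [-0.03269824 -0.00231645 -0.02134836]
lane axis [np.float64(0.07331442927197537), np.float64(0.9971975632180827), np.float64(0.014900146725542152)] mid lane [np.float64(-0.003711809847925871), np.float64(-0.00796643131301986), np.float64(0.02553052261867551)]
0.06405001052969805 [ 2.97986239 -3.74038873  2.04688024]
n 1529 2553 rad 0.030423151329159737 axis tool [ 0.93468969  0.04229792 -0.35293919] mid tool [-0.01772616 -0.15029822  0.05230634]
lane axis [np.float64(0.13527476983822864), np.float64(0.9907098291285125), np.float64(0.013956042181350197)] mid lane [np.float64(-0.13743766176439362), np.float64(-0.00679780842874709), np.float64(0.024749984021842523)]
blue 880 [[0.066, -0.025, 0.033], [0.089, -0.01, 0.047], [0.11, 0.011, 0.051]]
orange 1018 [[0.01, 0.024, 0.026], [0.069, 0.032, 0.05], [0.117, 0.039, 0.055]]
35.6417
```

Tin A has joined the queue at about x = 88 mm. Next is tin B, with the corrected grasp offset.

Run:
```python
from h import *
c,a,sg=TIN["B"]
for al in np.radians([40,45,50,55]):
    for s in(-1,1):
        pl=[r.ik(*pose(lane(.222,-.006,zz),Y,-n,al,sg,s,G)[:2]) for zz in(.027,.06,.14)]
        print(np.degrees(al).round(),s,"place",[None if q is None else np.round(q,2).tolist() for q in pl][::2])
        for psi in np.radians([-85,-75,-65]):
            d=np.array([np.cos(psi),np.sin(psi),0]); p,o,z=pose(c,a,d,al,sg,s,G)
            print("  ",np.degrees(psi).round(),[None if q is None else np.round(q,2).tolist() for q in [r.ik(p+[0,0,h],o) for h in(0,.09,.18)]][::2])
```

```text
40.0 -1 place [[-0.76, 0.5, 1.62, 0.74, 1.58, -1.06], [-0.79, 0.31, 1.65, 0.73, 1.72, -0.97]]
   -85.0 [[0.31, 0.39, 1.88, -0.75, 1.18, 0.63], [0.31, 0.11, 1.83, -0.69, 1.43, 0.4]]
   -75.0 [[0.32, 0.34, 1.95, -0.82, 1.07, 0.54], [0.32, 0.04, 1.9, -0.72, 1.32, 0.29]]
   -65.0 [[0.32, 0.29, 2.02, -0.89, 0.96, 0.46], [0.32, -0.03, 1.97, -0.75, 1.21, 0.16]]
40.0 1 place [[-0.76, 0.5, 1.62, 0.74, 1.58, 2.08], [-0.79, 0.31, 1.65, 0.73, 1.72, 2.17]]
   -85.0 [[0.31, 0.39, 1.88, -0.75, 1.18, -2.51], [0.31, 0.11, 1.83, -0.69, 1.43, -2.74]]
   -75.0 [[0.32, 0.34, 1.95, -0.82, 1.07, -2.6], None]
   -65.0 [[0.32, 0.29, 2.02, -0.89, 0.96, -2.68], None]
45.0 -1 place [[-0.75, 0.45, 1.65, 0.7, 1.51, -1.04], [-0.77, 0.26, 1.68, 0.69, 1.66, -0.95]]
   -85.0 [[0.34, 0.43, 1.86, -0.81, 1.23, 0.69], [0.34, 0.15, 1.82, -0.76, 1.46, 0.45]]
   -75.0 [[0.35, 0.38, 1.93, -0.9, 1.12, 0.62], [0.35, 0.08, 1.9, -0.81, 1.35, 0.35]]
   -65.0 [None, [0.35, 0.0, 1.97, -0.84, 1.23, 0.24]]
45.0 1 place [[-0.75, 0.45, 1.65, 0.7, 1.51, 2.1], [-0.77, 0.26, 1.68, 0.69, 1.66, 2.19]]
   -85.0 [[0.34, 0.43, 1.86, -0.81, 1.2
[... 419 characters left out ...]
0.0 1 place [[-0.73, 0.41, 1.68, 0.66, 1.44, 2.13], [-0.76, 0.22, 1.7, 0.65, 1.59, 2.21]]
   -85.0 [[0.37, 0.48, 1.83, -0.87, 1.29, -2.4], [0.37, 0.18, 1.81, -0.83, 1.5, -2.64]]
   -75.0 [None, [0.38, 0.11, 1.89, -0.89, 1.38, -2.73]]
   -65.0 [None, None]
55.0 -1 place [[-0.71, 0.36, 1.71, 0.62, 1.37, -0.98], [-0.74, 0.18, 1.72, 0.6, 1.53, -0.9]]
   -85.0 [[0.39, 0.52, 1.81, -0.93, 1.35, 0.79], [0.39, 0.22, 1.8, -0.9, 1.54, 0.54]]
   -75.0 [None, None]
   -65.0 [None, None]
55.0 1 place [[-0.71, 0.36, 1.71, 0.62, 1.37, 2.16], [-0.74, 0.18, 1.72, 0.6, 1.53, 2.24]]
   -85.0 [[0.39, 0.52, 1.81, -0.93, 1.35, -2.35], [0.39, 0.22, 1.8, -0.9, 1.54, -2.6]]
   -75.0 [None, None]
   -65.0 [None, None]
```

```bash
sed -i 's/,AL\[t\],sg,-1)/,AL[t],sg,-1,G)/; s/TIN\[t\]\[2\],-1)/TIN[t][2],-1,G)/' h.py
python3 - <<'E'
from h import *
r.gripper_to(.080); pick("B")
s=r.observe()
if s["finger_gap"]>.046:
    hover("B",.14); s=r.observe(); print(s["finger_gap"],s["time"],loc(s))
    c=cam("wrist");P=cloud(c); Q=np.stack([(P-BAY)@X+.222,(P-BAY)@Y,(P-BAY)@n],-1)
    m=(abs(Q[...,0]-.222)<.035)&(Q[...,1]<-.030)&(Q[...,1]>-.05)&(abs(Q[...,2]-.14)<.035)
    q=Q[m]; mu=np.median(q,0); k=abs(q[:,1]-mu[1])<.006; mu=q[k].mean(0); V=np.linalg.svd(q[k]-mu,full_matrices=False)[2][2]; print(m.sum(),np.round(mu,4),"normal",np.round(V,3))
    print(np.round(np.percentile(q[k],[1,99],axis=0),4))
E
```

```text
touch False
grip 0.049315072044798666 29.999947249889374 [2.01367312e-04 4.69661531e-05 2.56226166e-04] [0.09845658 0.226925   1.06330973]
lift 0.04946242280065891 [-0.34823113  0.85738285 -1.05592767]
0.04949901709178904 41.2 [0.2212 0.0356 0.0987]
686 [ 0.2212 -0.0318  0.1621] normal [ 0.001 -0.989 -0.146]
[[ 0.1961 -0.0358  0.1522]
 [ 0.2458 -0.03    0.1744]]
```

Run:
```python
from h import *
f=lambda z:pose(lane(.222,-.007,z),Y,-n,AL["B"],1,-1,G)[0]
print(r.move_l(f(.07),speed=.15,stop_force=8)); h=r.move_l(f(.0265),speed=.04,stop_force=5); s=r.observe()
zz=(s["position"]-f(0))@n; print(h,zz,s["wrist_force"],s["finger_gap"])
if zz<.036:
    r.gripper_to(.056); p=r.observe()["position"]; r.move_l(p+.10*n,speed=.35); r.gripper_to(.08)
    r.goto(*square((.17,0,.20))); c=cam("wrist"); P=cloud(c); C=c["color"].astype(int)
    Q=np.stack([(P-BAY)@X+.222,(P-BAY)@Y,(P-BAY)@n],-1)
    L=(Q[...,2]>.012)&(Q[...,2]<.062)&(abs(Q[...,1])<.045)&(Q[...,0]<.29)&(Q[...,0]>0)
    o=L&(C[...,0]>110)&(C[...,0]>1.7*C[...,2])&(C[...,0]>1.4*C[...,1]); k,l,st,_=cv2.connectedComponentsWithStats(o.astype(np.uint8))
    for i in range(1,k):
        if st[i,4]>40: print(st[i,4],np.round(np.percentile(Q[l==i],[2,50,98],axis=0),3).tolist())
    d=cam("scene"); cv2.imwrite("pics/f.png",cv2.resize(np.hstack([d["color"][110:310,110:376],c["color"][60:260,100:366]])[...,::-1],(798,300),interpolation=cv2.INTER_CUBIC))
print(r.observe()["time"])
```

```text
False
False 0.026745976890828593 [-0.1911527  -0.65095947 -1.35864399] 0.04985450228060671
862 [[0.059, 0.024, 0.026], [0.107, 0.033, 0.049], [0.152, 0.039, 0.055]]
466 [[0.008, 0.026, 0.02], [0.034, 0.033, 0.051], [0.053, 0.037, 0.055]]
170 [[0.16, 0.023, 0.022], [0.168, 0.03, 0.046], [0.177, 0.035, 0.053]]
45.2583
```

View pics/f.png

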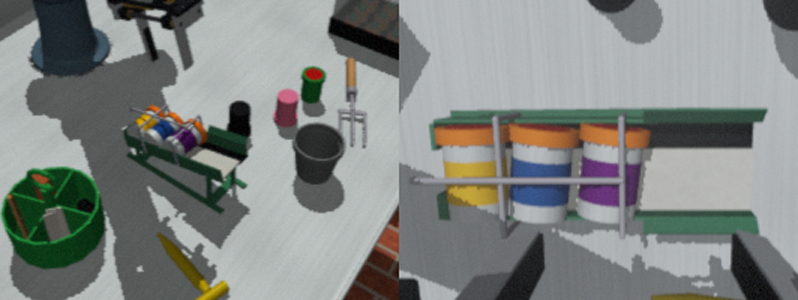

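All three tins lie in line with lids left: yellow at (467,165), blue at (543,170) and purple at (613,170). The bystanders stand where they were and the gripper is empty and clear.

```bash
python3 -c "
from cell import r
r.dwell(0.5);s=r.observe();print(s['wrist_force'],s['time']);print(r.sign_off())"
```

```text
[-0.38403395  0.62856882  0.12088642] 45.7583
the job is handed in; nothing more can be done
None
```

Both tins are in the rack, lids left, queued behind the yellow tin. The job was handed in at 45.8 s, but tin A slipped from the gripper in the bay once and had to be freed from the upper hoop and laid again.

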